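# Release and switch on the portion scale

### The arm

A 6-joint arm with a two-finger parallel gripper is mounted at the origin on a cart in front of the work surface, level with it; the furniture and walls round the work are solid. World frame = base frame: x ahead of the robot, y to its left, z up, the work surface at z = 0. Lengths are in m, angles in rad, forces in N, time in s.
With the tool pointing down it reaches from about 0.35 to 0.775 m from the base axis. Payload 7.3 kg.
Tool frame: the origin (TCP) lies midway between the tips of the shut fingers; the grasp point (between the pads) lies 19 mm behind it (robot.grip_depth is the z of the grasp point in the tool frame, in m); z points along the fingers, y is the line along which they close (so a half turn about z gives the same grasp; the last joint's range is limited). The gripper opens to 92 mm and grips with 3 to 60 N. Pads are 19 mm wide; open, the fingers measure 130 mm over their backs; the gripper's body (75 mm by 190 mm) begins 47 mm behind the grasp point.
Start: joints at [-1.445, 0.342, 1.524, -0, 1.275, -0.146], TCP at [0.141, -0.506, 0.227] pointing down, gripper open.
Joint ranges: [-2.53, 2.53], [-0.77, 2.02], [0.04, 2.7], [-1, 4.14], [0.28, 2.66], [-3.11, 3.11]. Speed limits (rad/s): [2.57, 2.57, 3.14, 3.14, 3.14, 3.14].

### API

Orientations are given as [roll, pitch, yaw] about the fixed x, y, z axes, in that order (R = Rz(yaw) Ry(pitch) Rx(roll)).
In Python, from cell import robot, viewer gives the robot as it stands.
- The arm moves only by the tool step_arm, never from a script. Its argument "increments" is a list of rows, each an object with "delta_pos": the shift along the tool's x, y, z in cm, a list of three; "dr": the turn, a rotation vector about the tool's x, y, z in degrees, a list of three; "fingers": the closure, from -1 (fully open) to 1 (shut), so that 0 is half open. In form: [{"delta_pos": [tx, ty, tz], "dr": [wx, wy, wz], "fingers": fingers}, ...]. A call has exactly 5 rows; each row is the pose to reach, as a shift and turn from the pose commanded when the call began, along the tool's axes at that moment; what a row does not reach only later rows make up. A row lasts 1/8 s, in which the tool goes at most 62.5 mm and 10.7 degrees, less where a joint would pass 70% of its speed; a pose out of reach is approached as far as the arm can. A call with a gripper value outside its range is refused whole. The fingers move at their own pace and stop on an object; "newtons" is the grip in N (left out, the last holds). Time passes only in rows, so rows that repeat a pose let the fingers close, or fill a call up. It gives the time, the measured TCP pose, the force, the opening and the grip force at its end, in the units of the state.
- robot.observe(): the state, without advancing time (a new reading comes with each control period).
- viewer.read_camera(name): name is "side" or "top" or "wrist"; returns the picture (384x512x3 uint8, red, green, blue); there is no depth.
- viewer.camera_params(name): a dict with "K" (3x3 intrinsics, pixels), "T" (4x4, takes a point from camera to world coordinates). Camera axes: x right, y down, z forward; pixel columns grow to the right and rows downward; lengths in m; the calibration is good to about 2 mm. A picture is of the moment at which its call begins: read the wrist's pose just before it. camera_params takes no time and is no camera call; for the wrist camera it gives the pose at the moment of the call.
- robot.hand_in(): hands the job in; it is judged then, once.
The state is a dict: "time": time; "qpos": joint angles; "qvel": joint speeds; "joint_efforts": joint torques, N m; "tool_pos": TCP position; "tool_rot": TCP orientation; "contact_force": force on the tool from outside, world axes, zero at the start; "torque": the same for the moment, N m; "opening": finger opening in m; "grip_force": force on a finger pad.
Only numpy, scipy, OpenCV 4.12 (cv2) and the standard library are available. Lean on these libraries where they do the work, as an engineer would, in place of code of your own. Each camera call takes 0.05 s, during which the arm holds its last target. There are 200 camera calls.

### The job

Make the kiosk's portion scale ready for use. First slide the orange pan lock in its recessed slot towards its green dot until you feel it stop, and only then slide the blue power switch towards its own green dot until it stops. Push gently, without forcing anything, and leave the doughnut on the pan and everything else where it is.

Things in the scene. Friction and masses are not known exactly. Their poses are not given: they have to be found in the camera images.
- scale: White portion scale, 200 mm (its x) by 280 mm (its y), fixed to the counter. Origin: centre of its underside; z up, x away from the robot and y to the robot's left at yaw 0. Left (+y) a steel pan with its top 52 mm up, with a doughnut on it; right (-y) the two switch panels with tops 50 mm up.
- pan_lock_panel: Grey panel, 96 (x) x 112 (y) x 28 mm, on the scale's right side; may be the front or the rear one. Origin: centre of its underside, z up, axes as the scale's. Centred in its top: a recessed slot 84 mm long (y), 30 mm wide (x), 10 mm deep. This one carries the orange pan lock. Its green dot (free) is beside the +y end of the slot, a white dot (locked) beside the -y end.
- power_panel: Grey panel, 96 (x) x 112 (y) x 28 mm, on the scale's right side; may be the front or the rear one. Origin: centre of its underside, z up, axes as the scale's. Centred in its top: a recessed slot 84 mm long (y), 30 mm wide (x), 10 mm deep. This one carries the blue power switch. Its green dot (on) is beside the -y end of the slot, a white dot (off) beside the +y end.
- pan_lock (a joint): Orange pan lock slide. Block 12 mm long, 26 wide, 9.5 high, its top flush with the panel; push its end face with a fingertip in the slot behind it (44+ mm free). About 2 N, stays where left. In m: 0 locked, 0.026 free (at its stop); grows along the panel's +y; starts from 0 to 0.006. At 0 its centre is at panel y = +8 mm, at 0.026 at +34 mm.
- power (a joint): Blue power slide. Block 12 mm long, 26 wide, 9.5 high, its top flush with the panel; push its end face with a fingertip in the slot behind it (44+ mm free). About 2 N, stays where left. In m: 0 off, 0.026 on (at its stop); grows along the panel's -y; starts from 0 to 0.006. At 0 its centre is at panel y = -8 mm, at 0.026 at -34 mm.
- pan_lock_top (a point): Centre of the orange lock's ribbed top (50 mm above the counter); moves with it.
- power_top (a point): Centre of the blue power switch's ribbed top (50 mm above the counter); moves with it.
- doughnut: Chocolate doughnut, 100 mm across, 40 mm high, loose on the steel pan (its top 92 mm above the counter). Origin: centre of its underside. Must stay there.
- meal: Grey closed meal box, 184 x 242 x 38 mm, loose bystander left of the scale. Origin: centre of its underside.
- apple: Red apple, 77 mm, loose bystander right of the scale. Origin: centre of its underside.
There are look-alikes about, which are no part of the job. Leave any yellow look-alike of the doughnut alone.

How it is judged:
On the way, in this order (a step that is already met when the one before it is completed fails the run):
1. the orange pan lock is slid to its stop at the green dot, the power still off (value of joint pan_lock above 0.0225 m and value of joint power below 0.012 m), for 0.2 s.
2. then the blue power switch is slid to its stop at the green dot (value of joint power above 0.0225 m), for 0.2 s.
At the end, for the whole second after the job is handed in: Both slides are at their stops by their green dots (each within 3.5 mm of its 26 mm travel), the lock having been freed before the power was switched on; the doughnut rests on the pan (value of joint each of pan_lock, power above 0.0225 m and linear speed of doughnut below 0.02 m/s and z of doughnut in the frame of scale above 0.045 m); the robot touches nothing.
It fails at once if the power switch is pushed over (past 12 mm) while the pan lock is not yet free (value of joint power above 0.012 m and value of joint pan_lock below 0.0225 m).
It fails at once if the fingers push on the scale, its panels or slides with more than 45 N (contact force between the fingers and scale above 45 N or contact force between the fingers and pan_lock_panel above 45 N or contact force between the fingers and power_panel above 45 N).
It fails at once if the doughnut is shifted by more than 20 mm (distance of doughnut from where it was at the start of the episode above 0.02 m).
It fails at once if a bystander is shifted by more than 30 mm (distance of any of meal, apple from where it was at the start of the episode above 0.03 m).
It also fails if it takes over 42 s, if anything falls off the work surface, if the arm or the gripper's body presses on something with over 40 N, if the wrist force passes 120 N, or if a joint passes its speed limit or range.

## Working session

There is one attempt and no reset: what is moved stays moved. The work goes in short steps, Python scripts to look and compute and a tool call to move; the robot and the scene stay as the last step left them, time stands still between calls to the robot, and variables do not carry over. Pictures are saved under pics/ and viewed, at most 10 in all, crops included, and the job is handed in when it is done.

Besides the shell and the picture viewer there is one more tool, called after "Emit:" by a JSON object that holds its "api" and its "payload", one argument or row to a line. step_arm: Moves the arm, as the interface text tells. Its arguments: {"type":"object","properties":{"increments":{"type":"array"},"newtons":{"type":"number"}},"required":["increments"]}

```bash
mkdir -p pics; python3 - <<'E'
from cell import robot, viewer
import cv2,numpy as np
ims=[]
for n in("top","side"):
    im=viewer.read_camera(n);cv2.imwrite(f"pics/{n}0.png",im[:,:,::-1])
    p=viewer.camera_params(n);print(n,np.round(p["K"],1).tolist(),np.round(p["T"],3).tolist())
s=robot.observe();print(s["time"],s["tool_pos"],s["tool_rot"],s["opening"])
E
```

```text
top [[476.5, 0.0, 255.2], [0.0, 476.5, 191.2], [0.0, 0.0, 1.0]] [[0.182, -0.816, 0.548, -0.379], [-0.983, -0.159, 0.089, -0.218], [0.015, -0.555, -0.832, 1.416], [0.0, 0.0, 0.0, 1.0]]
side [[359.6, 0.0, 254.6], [0.0, 359.6, 188.7], [0.0, 0.0, 1.0]] [[0.987, -0.11, 0.119, 0.395], [-0.162, -0.643, 0.748, -0.836], [-0.005, -0.758, -0.653, 0.713], [0.0, 0.0, 0.0, 1.0]]
0.1 [ 0.14093135 -0.505359    0.22613784] [-3.14026665e+00 -1.90008362e-04  2.71867713e-01] 0.09179454601745406
```

View pics/top0.png

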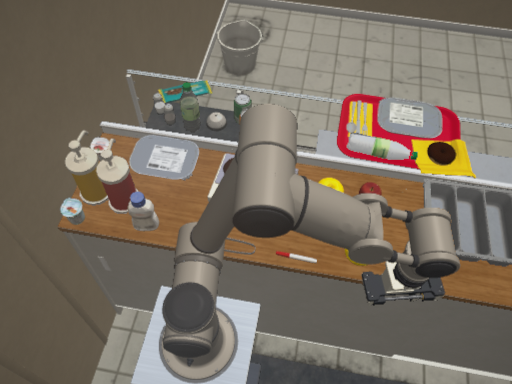

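View pics/side0.png

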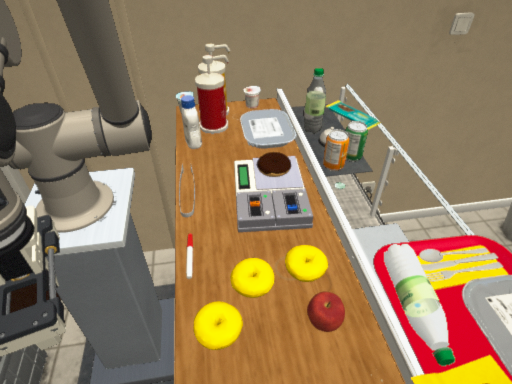

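The side view shows the white scale at about (275,190). The orange slide is at (255,203) on the front panel and the blue one at (292,209) on the rear panel. The chocolate doughnut is on the pan at (273,163). The yellow doughnuts and the other coloured objects elsewhere are look-alikes. The top view is blocked by the arm. Next I'll take an enlarged crop and cast rays.

```bash
cat > h.py <<'E'
from cell import robot, viewer
import cv2,numpy as np
def ray(p,uv,z):
    d=p["T"][:3,:3]@np.linalg.solve(p["K"],[uv[0],uv[1],1]);o=p["T"][:3,3]
    return o+d*(z-o[2])/d[2]
R={"orange":((5,150,120),(18,255,255)),"blue":((100,130,80),(125,255,255)),"green":((45,120,60),(80,255,255))}
def blobs(im,box,p,z=.05,amin=4):
    x0,y0,x1,y1=box;h=cv2.cvtColor(im[y0:y1,x0:x1],cv2.COLOR_RGB2HSV)
    for c,(a,b) in R.items():
        n,l,s,ce=cv2.connectedComponentsWithStats(cv2.inRange(h,a,b))
        for i in range(1,n):
            if s[i,4]>=amin:
                uv=ce[i]+[x0,y0];m=np.argwhere(l==i)[:,::-1]+[x0,y0]
                r=cv2.minAreaRect(m.astype(np.float32))
                print(c,s[i,4],uv.round(1),ray(p,uv,z).round(4),[ray(p,q,z)[:2].round(4).tolist() for q in cv2.boxPoints(r)] if s[i,4]>40 else "")
E
python3 - <<'E'
from h import *
im=cv2.imread("pics/side0.png")[:,:,::-1];p=viewer.camera_params("side")
blobs(im,(225,150,325,240),p)
cv2.imwrite("pics/crop0.png",cv2.resize(im[145:240,220:325,::-1],None,fx=6,fy=6,interpolation=cv2.INTER_CUBIC))
E
```

```text
orange 2916 [270.7 202. ] [ 0.5505 -0.1377  0.05  ] [[0.4532, 0.1292], [0.7678, 0.075], [0.6521, -0.2887], [0.4151, -0.2486]]
orange 25 [275.2 173.9] [ 0.5876 -0.0199  0.05  ] 
orange 50 [254.5 203. ] [ 0.5066 -0.1342  0.05  ] [[0.4958, -0.1243], [0.5199, -0.1284], [0.5172, -0.1439], [0.4934, -0.1399]]
blue 51 [292.  206.8] [ 0.6026 -0.1654  0.05  ] [[0.5877, -0.1716], [0.5921, -0.1527], [0.6186, -0.1572], [0.6137, -0.176]]
green 133 [243.2 175.7] [ 0.4927 -0.0122  0.05  ] [[0.485, 0.0314], [0.5078, 0.0307], [0.5, -0.0519], [0.4785, -0.051]]
green 5 [264.8 195.6] [ 0.5395 -0.1094  0.05  ] 
green 8 [304.2 209.8] [ 0.6319 -0.182   0.05  ]
```

View pics/crop0.png

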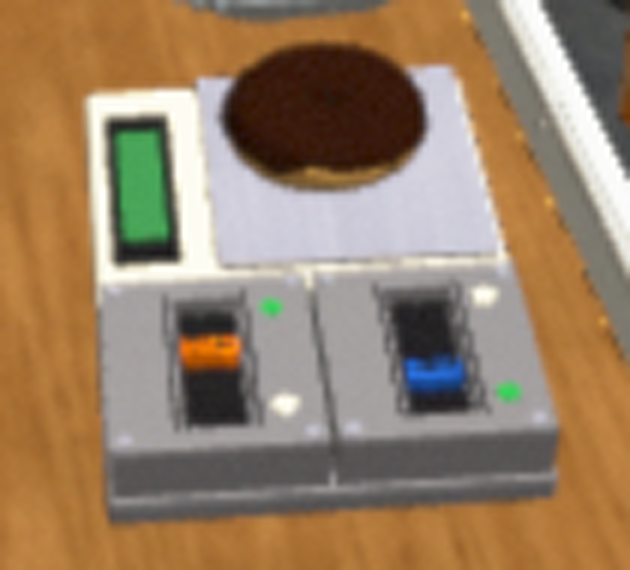

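The orange pan lock is at (254,203) on the front panel, with its green dot at (265,196) at the far (+y) end. The blue power switch is at (292,207) on the rear panel, with its green dot at (304,210) at the near (-y) end. Both match the description. I'm moving over them with the fingers shut.

Emit:
{"api": "step_arm", "payload": {
  "increments": [
    {"delta_pos": [4.7,-2.2,-0.4],"dr": [0,0,2.5],"fingers": 1},
    {"delta_pos": [9.4,-4.5,-0.8],"dr": [0,0,5],"fingers": 1},
    {"delta_pos": [14,-6.8,-1.2],"dr": [0,0,7.5],"fingers": 1},
    {"delta_pos": [18.7,-9,-1.6],"dr": [0,0,10],"fingers": 1},
    {"delta_pos": [23.4,-11.3,-2],"dr": [0,0,12.5],"fingers": 1}
  ],
  "newtons": 10
}}

```text
time: 0.72
tool_pos: [0.337, -0.3327, 0.2466]
tool_rot: [-3.141, 0.0, 0.052]
contact_force: [1.1, 0.3, 0.3]
opening: 0.0465
grip_force: 0.0
```

Emit:
{"api": "step_arm", "payload": {
  "increments": [
    {"delta_pos": [4.2,-3.3,0],"dr": [0,0,2.5],"fingers": 1},
    {"delta_pos": [8.4,-6.6,0],"dr": [0,0,5],"fingers": 1},
    {"delta_pos": [12.6,-9.9,0],"dr": [0,0,7.5],"fingers": 1},
    {"delta_pos": [16.8,-13.2,0],"dr": [0,0,10],"fingers": 1},
    {"delta_pos": [20,-15.8,0],"dr": [0,0,12.2],"fingers": 1}
  ]
}}

```text
time: 1.35
tool_pos: [0.5285, -0.1638, 0.2463]
tool_rot: [-3.141, 0.001, -0.16]
contact_force: [0.3, -0.2, 0.2]
opening: 0.0012
grip_force: 0.0
```

```bash
python3 - <<'E'
from h import *
s=robot.observe();p=viewer.camera_params("wrist");im=viewer.read_camera("wrist")
np.savez("w1.npz",im=im,K=p["K"],T=p["T"]);cv2.imwrite("pics/w1.png",im[:,:,::-1])
print(s["tool_pos"],s["tool_rot"],s["opening"],s["qvel"].round(3),p["K"].round(1).tolist(),p["T"].round(3).tolist())
blobs(im,(0,0,512,384),p,amin=20)
E
```

```text
[ 0.5284623  -0.1637888   0.24625137] [-3.14136586e+00  6.70571536e-04 -1.59569036e-01] 0.00115530613592465 [ 0.559  0.296 -0.44  -0.008  0.146  0.865] [[291.8, 0.0, 249.7], [0.0, 291.8, 192.7], [0.0, 0.0, 1.0]] [[-0.159, -0.95, -0.27, 0.601], [-0.987, 0.153, 0.044, -0.175], [-0.0, 0.274, -0.962, 0.403], [0.0, 0.0, 0.0, 1.0]]
orange 39495 [388.9 114.1] [ 0.5697 -0.3343  0.05  ] [[0.715, -0.1654], [0.6667, -0.4654], [0.36, -0.4903], [0.421, -0.1108]]
orange 9107 [ 34.3 181.1] [0.5586 0.1037 0.05  ] [[0.6504, 0.2049], [0.6987, 0.0798], [0.4532, -0.0128], [0.378, 0.1316]]
orange 21 [508.   70.2] [ 0.5964 -0.4678  0.05  ] 
orange 212 [224.  190.6] [ 0.509  -0.1271  0.05  ] [[0.5221, -0.1214], [0.5213, -0.1351], [0.4959, -0.133], [0.4967, -0.119]]
orange 2362 [ 76.8 297.1] [0.3895 0.1048 0.05  ] [[0.4179, 0.1599], [0.3953, 0.0192], [0.3478, 0.0322], [0.3711, 0.1776]]
orange 343 [390.2 288.4] [ 0.3339 -0.3291  0.05  ] [[0.3438, -0.2934], [0.3438, -0.3873], [0.3286, -0.3892], [0.3284, -0.2944]]
orange 66 [249.5 307.9] [ 0.3335 -0.1313  0.05  ] [[0.3278, -0.1239], [0.3409, -0.1261], [0.3387, -0.14], [0.3256, -0.1379]]
orange 81 [127.9 310.2] [0.3573 0.04   0.05  ] [[0.3614, 0.0567], [0.3609, 0.0264], [0.3522, 0.0278], [0.3527, 0.0583]]
blue 253 [235.1 108.5] [ 0.6044 -0.1579  0.05  ] [[0.617, -0.153], [0.6148, -0.1667], [0.5916, -0.1628], [0.5939, -0.1489]]
green 37 [249.1  80.1] [ 0.6323 -0.179   0.05  ] 
green 22 [203.  169.5] [ 0.5396 -0.1065  0.05  ]
```

View pics/w1.png

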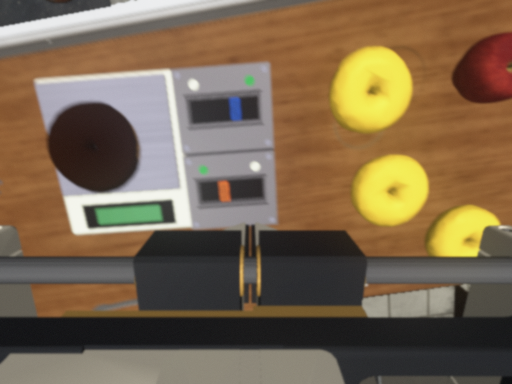

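The wrist view shows blue at (235,108) and orange at (224,190). The front panel has its green dot at (203,170) and white dot at (255,166); the rear panel has green at (249,80) and white at (194,84). The arm was still settling, so I'll measure once more, including the white dots for yaw.

```bash
python3 - <<'E'
from h import *
viewer.read_camera("top")
s=robot.observe();p=viewer.camera_params("wrist");im=viewer.read_camera("wrist")
np.savez("w2.npz",im=im,K=p["K"],T=p["T"]);cv2.imwrite("pics/w2c.png",cv2.resize(im[50:250,160:300,::-1],None,fx=4,fy=3,interpolation=cv2.INTER_CUBIC)[:600])
print(s["tool_pos"],s["tool_rot"],s["qvel"].round(3))
R["white"]=((0,0,200),(180,40,255));R["slot"]=((0,0,0),(180,255,60))
blobs(im,(178,60,280,228),p,amin=10)
E
```

```text
[ 0.52926241 -0.16264701  0.24590598] [-3.14038404e+00  3.39645310e-04 -1.55705480e-01] [-0.064 -0.028  0.047 -0.036  0.002 -0.079]
orange 125 [244.8  61.4] [ 0.6533 -0.1755  0.05  ] [[0.6582, -0.154], [0.6509, -0.2002], [0.6468, -0.1996], [0.6541, -0.1533]]
orange 69 [276.3  64.7] [ 0.6445 -0.2098  0.05  ] [[0.6505, -0.2024], [0.6488, -0.2134], [0.6355, -0.2117], [0.6372, -0.2006]]
orange 34 [277.9  84.8] [ 0.6233 -0.2088  0.05  ] 
orange 206 [226.8 192.5] [ 0.5069 -0.129   0.05  ] [[0.5199, -0.1235], [0.5191, -0.1366], [0.4936, -0.1344], [0.4944, -0.1211]]
blue 247 [238.2 110.5] [ 0.6025 -0.1596  0.05  ] [[0.6151, -0.1541], [0.6141, -0.167], [0.5898, -0.1651], [0.5908, -0.152]]
green 48 [252.2  82.4] [ 0.6303 -0.1804  0.05  ] [[0.6271, -0.1762], [0.6345, -0.1773], [0.6332, -0.1852], [0.6258, -0.1841]]
green 33 [205.9 171.3] [ 0.5376 -0.1083  0.05  ] 
white 93 [196.4  86.2] [ 0.6361 -0.1169  0.05  ] [[0.6424, -0.1132], [0.6408, -0.1232], [0.6303, -0.1211], [0.6319, -0.1109]]
white 975 [183.6 185.1] [ 0.5247 -0.0774  0.05  ] [[0.6226, -0.0924], [0.6198, -0.1107], [0.4676, -0.0786], [0.4708, -0.058]]
white 73 [257.6 167.9] [ 0.532  -0.1719  0.05  ] [[0.5376, -0.167], [0.5359, -0.1779], [0.526, -0.1765], [0.5277, -0.1655]]
slot 330 [252.5 109.6] [ 0.6009 -0.1762  0.05  ] [[0.6139, -0.1694], [0.6112, -0.1865], [0.588, -0.1831], [0.5907, -0.1657]]
slot 764 [213.6 112.5] [ 0.6048 -0.1309  0.05  ] [[0.6181, -0.1109], [0.6146, -0.1529], [0.5909, -0.1507], [0.5944, -0.1078]]
slot 563 [249.  190.1] [ 0.5057 -0.157   0.05  ] [[0.5189, -0.1386], [0.5155, -0.1774], [0.4922, -0.1755], [0.4956, -0.136]]
slot 254 [212.4 192.6] [ 0.5096 -0.1111  0.05  ] [[0.5219, -0.1041], [0.519, -0.1225], [0.4972, -0.1185], [0.5001, -0.0997]]
```

View pics/w2c.png

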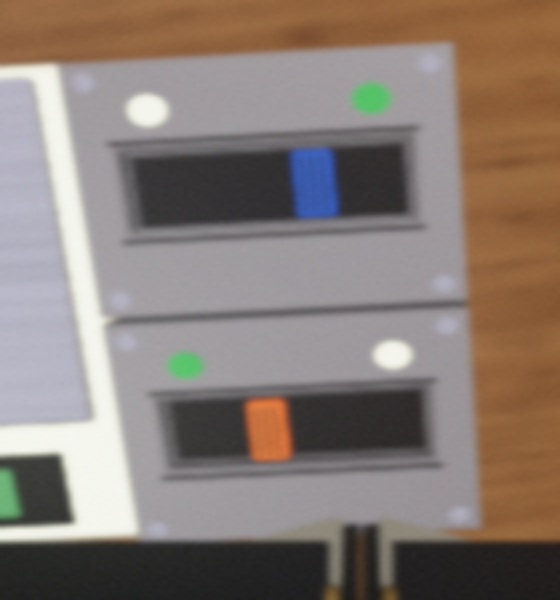

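The yaw measures about -5.1° on both panels. The front slot centre is about (0.506,-0.1375) with the lock at about 1 mm, and the rear slot centre is about (0.604,-0.146) with the power at about 5.6 mm. Both values fall in the given 0 to 6 mm range. I'm descending above the free part of the orange slot.

Emit:
{"api": "step_arm", "payload": {
  "increments": [
    {"delta_pos": [-1.3,0,4],"dr": [0,0,-2],"fingers": 1},
    {"delta_pos": [-2.56,-0.15,8],"dr": [0,0,-4],"fingers": 1},
    {"delta_pos": [-2.56,-0.15,12],"dr": [0,0,-4],"fingers": 1},
    {"delta_pos": [-2.56,-0.15,16.5],"dr": [0,0,-4],"fingers": 1},
    {"delta_pos": [-2.56,-0.15,16.5],"dr": [0,0,-4],"fingers": 1}
  ]
}}

```text
time: 2.12
tool_pos: [0.4992, -0.1599, 0.0792]
tool_rot: [-3.139, 0.007, -0.09]
contact_force: [0.1, -0.1, -0.2]
opening: 0.0003
grip_force: 0.0
```

```bash
python3 - <<'E'
from h import *
im=viewer.read_camera("wrist");s=robot.observe();t=s["tool_pos"]
y=-.09;d=np.array([.5043,-.1571,.044])-t
ey=s["tool_rot"][2];print(t,s["tool_rot"],s["contact_force"],s["opening"])
c,n=np.cos(ey),np.sin(ey);print("delta cm",100*(c*d[0]+n*d[1]),100*(n*d[0]-c*d[1]),-100*d[2])
side=viewer.read_camera("side")[150:240,225:325]
cv2.imwrite("pics/w3.png",np.hstack([cv2.resize(im,(400,300)),cv2.resize(side,(400,300),interpolation=cv2.INTER_CUBIC)])[:,:,::-1])
E
```

```text
[ 0.50103138 -0.16055626  0.08136126] [-3.14080416e+00  2.80258450e-03 -9.03741156e-02] [ 1.06451504 -0.18348438 -0.30880967] 0.00046129281015995787
delta cm 0.29433454361380246 -0.3737151459495615 3.7361262984910546
```

View pics/w3.png

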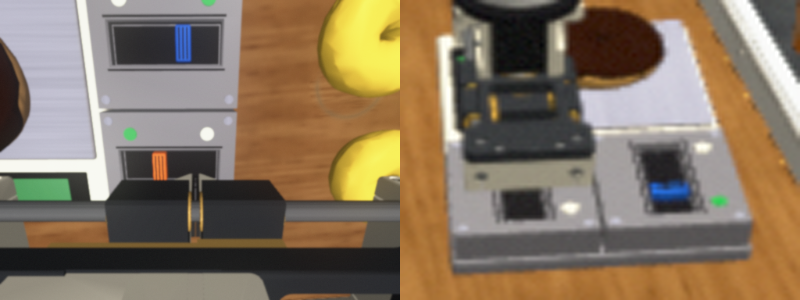

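The left half shows the tool just behind the orange block, over the lower slot; the right half shows the gripper clear of the doughnut. I'm correcting the position and going down in stages.

Emit:
{"api": "step_arm", "payload": {
  "increments": [
    {"delta_pos": [0.3,-0.35,1],"dr": [0,0,0],"fingers": 1},
    {"delta_pos": [0.3,-0.35,2],"dr": [0,0,0],"fingers": 1},
    {"delta_pos": [0.3,-0.35,2.4],"dr": [0,0,0],"fingers": 1},
    {"delta_pos": [0.3,-0.35,2.4],"dr": [0,0,0],"fingers": 1},
    {"delta_pos": [0.3,-0.35,2.4],"dr": [0,0,0],"fingers": 1}
  ]
}}

```text
time: 2.85
tool_pos: [0.5057, -0.1569, 0.0579]
tool_rot: [3.141, -0.0, -0.089]
contact_force: [0.5, 0.0, -0.4]
opening: 0.0005
grip_force: 0.0
```

```bash
python3 - <<'E'
from h import *
s=robot.observe();p=viewer.camera_params("wrist");im=viewer.read_camera("wrist");t=s["tool_pos"]
print(t,s["tool_rot"],s["contact_force"],s["qvel"].round(3))
R["white"]=((0,0,200),(180,40,255))
blobs(im,(100,0,330,230),p,amin=40)
cv2.imwrite("pics/w4.png",cv2.resize(im[100:300,130:330],(600,600))[:,:,::-1])
E
```

```text
[ 0.5056872  -0.15691483  0.05789108] [ 3.14137228e+00 -3.16634997e-04 -8.94777941e-02] [ 0.54342253  0.04882933 -0.42936931] [-0.002 -0.001 -0.001 -0.    -0.     0.001]
orange 47 [327.6  28.5] [ 0.6142 -0.2054  0.05  ] [[0.6186, -0.2042], [0.6184, -0.2062], [0.6102, -0.2061], [0.6104, -0.2041]]
orange 51 [326.8 101.1] [ 0.5791 -0.2044  0.05  ] [[0.5824, -0.2019], [0.5821, -0.2057], [0.5759, -0.2056], [0.5762, -0.2018]]
orange 44 [327.4 165.6] [ 0.5437 -0.2042  0.05  ] [[0.55, -0.2023], [0.5497, -0.2052], [0.5387, -0.205], [0.539, -0.2021]]
orange 374 [323.4 213.5] [ 0.5148 -0.2013  0.05  ] [[0.5299, -0.1961], [0.5291, -0.2048], [0.5044, -0.2045], [0.5053, -0.1954]]
orange 320 [204.5 221.5] [ 0.516  -0.1296  0.05  ] [[0.5214, -0.124], [0.5203, -0.1359], [0.5107, -0.1347], [0.5118, -0.1226]]
blue 1268 [238.8  61.8] [ 0.6027 -0.1591  0.05  ] [[0.6158, -0.1544], [0.6148, -0.166], [0.5889, -0.1637], [0.59, -0.1515]]
green 124 [275.7   3.2] [ 0.6278 -0.18    0.05  ] [[0.6296, -0.1758], [0.6288, -0.1847], [0.6253, -0.1845], [0.6261, -0.1756]]
green 213 [163.1 189.5] [ 0.5381 -0.1081  0.05  ] [[0.543, -0.1042], [0.5422, -0.1135], [0.5332, -0.112], [0.534, -0.1026]]
white 164 [146.9   3.7] [ 0.6333 -0.1164  0.05  ] [[0.6353, -0.1113], [0.6344, -0.1216], [0.6305, -0.1209], [0.6315, -0.1105]]
white 2242 [111.4 139.1] [ 0.5695 -0.0843  0.05  ] [[0.6352, -0.0931], [0.634, -0.107], [0.5154, -0.0826], [0.5169, -0.0656]]
white 133 [101.8 181.8] [ 0.5459 -0.0734  0.05  ] [[0.5591, -0.0754], [0.5588, -0.0783], [0.5378, -0.0735], [0.5381, -0.0705]]
white 294 [272.2 189.2] [ 0.5326 -0.1717  0.05  ] [[0.5386, -0.1668], [0.5376, -0.1778], [0.5267, -0.1771], [0.5277, -0.166]]
white 108 [103.3 206.8] [ 0.5307 -0.0709  0.05  ] [[0.5363, -0.0701], [0.5359, -0.0748], [0.526, -0.0726], [0.5264, -0.0678]]
white 46 [104. 219.] [ 0.5231 -0.0695  0.05  ] [[0.522, -0.0668], [0.5252, -0.0675], [0.5247, -0.0729], [0.5215, -0.0722]]
```

View pics/w4.png

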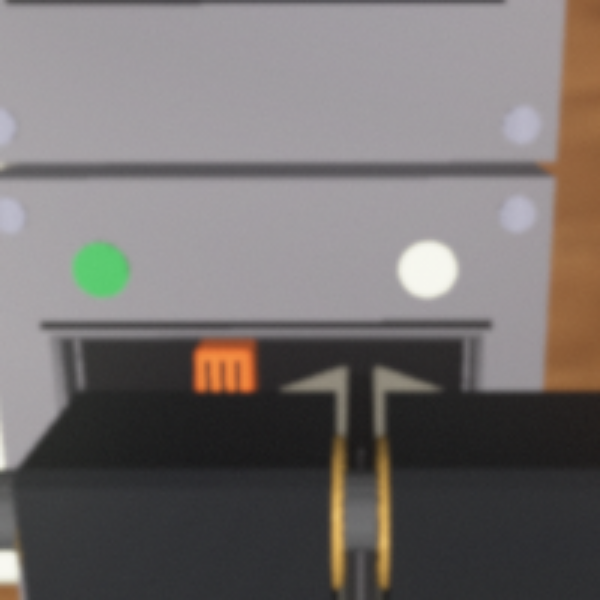

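The fingertips (x≈360 in the crop) are centred in the free part of the slot, between the orange block at 255 and the slot end at 465. I'm lowering them into the slot.

Emit:
{"api": "step_arm", "payload": {
  "increments": [
    {"delta_pos": [-0.1,0,0.4],"dr": [0,0,0],"fingers": 1},
    {"delta_pos": [-0.1,0,0.7],"dr": [0,0,0],"fingers": 1},
    {"delta_pos": [-0.1,0,1.0],"dr": [0,0,0],"fingers": 1},
    {"delta_pos": [-0.1,0,1.3],"dr": [0,0,0],"fingers": 1},
    {"delta_pos": [-0.1,0,1.3],"dr": [0,0,0],"fingers": 1}
  ]
}}

```text
time: 3.52
tool_pos: [0.5044, -0.1567, 0.0444]
tool_rot: [-3.141, 0.001, -0.089]
contact_force: [-0.5, -0.0, -0.3]
opening: 0.0004
grip_force: 0.0
```

Emit:
{"api": "step_arm", "payload": {
  "increments": [
    {"delta_pos": [0,-0.5,0],"dr": [0,0,0],"fingers": 1},
    {"delta_pos": [0,-1.0,0],"dr": [0,0,0],"fingers": 1},
    {"delta_pos": [0,-1.5,0],"dr": [0,0,0],"fingers": 1},
    {"delta_pos": [0,-2.0,0],"dr": [0,0,0],"fingers": 1},
    {"delta_pos": [0,-2.5,0],"dr": [0,0,0],"fingers": 1}
  ]
}}

```text
time: 4.15
tool_pos: [0.5069, -0.1317, 0.0448]
tool_rot: [3.141, -0.0, -0.089]
contact_force: [-0.4, -2.1, 0.9]
opening: 0.0005
grip_force: 1.1
```

Emit:
{"api": "step_arm", "payload": {
  "increments": [
    {"delta_pos": [0,-0.1,0],"dr": [0,0,0],"fingers": 1},
    {"delta_pos": [0,-0.2,0],"dr": [0,0,0],"fingers": 1},
    {"delta_pos": [0,-0.3,0],"dr": [0,0,0],"fingers": 1},
    {"delta_pos": [0,-0.4,0],"dr": [0,0,0],"fingers": 1},
    {"delta_pos": [0,-0.4,0],"dr": [0,0,0],"fingers": 1}
  ]
}}

```text
time: 4.78
tool_pos: [0.5072, -0.1279, 0.0448]
tool_rot: [3.142, -0.0, -0.09]
contact_force: [0.5, -2.4, 2.2]
opening: 0.0001
grip_force: 1.2
```

```bash
cat > o.py <<'E'
from h import *
import sys
s=robot.observe();p=viewer.camera_params("wrist");im=viewer.read_camera("wrist")
print(s["tool_pos"],s["contact_force"],s["qvel"].round(3))
print("wrist");blobs(im,(100,0,330,230),p,amin=60)
im=viewer.read_camera("side");p=viewer.camera_params("side")
print("side");blobs(im,(230,185,320,230),p,amin=5)
E
python3 o.py
```

```text
[ 0.50719584 -0.12785248  0.04476328] [ 0.48708858 -2.37092412  2.22249842] [-0.001  0.     0.     0.001 -0.    -0.001]
wrist
orange 176 [222.9 224. ] [ 0.5201 -0.1132  0.05  ] [[0.523, -0.108], [0.5219, -0.1196], [0.5166, -0.1191], [0.5176, -0.1073]]
blue 1505 [298.  55.] [ 0.6027 -0.1587  0.05  ] [[0.5904, -0.1513], [0.616, -0.1539], [0.6145, -0.1659], [0.5888, -0.1639]]
green 255 [209.7 193.8] [ 0.5382 -0.1081  0.05  ] [[0.5435, -0.1041], [0.5427, -0.1132], [0.5332, -0.112], [0.534, -0.1028]]
side
orange 274 [232.6 208.5] [ 0.4457 -0.1455  0.05  ] [[0.4497, -0.048], [0.4666, -0.0509], [0.4456, -0.2203], [0.4308, -0.2178]]
orange 414 [313.6 205.9] [ 0.6604 -0.1719  0.05  ] [[0.6271, -0.0783], [0.7002, -0.0908], [0.6499, -0.2549], [0.5859, -0.2441]]
blue 51 [291.9 206.8] [ 0.6024 -0.1654  0.05  ] [[0.5877, -0.1716], [0.5921, -0.1527], [0.6186, -0.1572], [0.6137, -0.176]]
green 8 [304.2 209.8] [ 0.6319 -0.182   0.05  ]
```

It's sliding at about 2.4 N, with the lock at about 17.5 mm, so roughly 8.5 mm remains.

Emit:
{"api": "step_arm", "payload": {
  "increments": [
    {"delta_pos": [0,-0.2,0],"dr": [0,0,0],"fingers": 1},
    {"delta_pos": [0,-0.4,0],"dr": [0,0,0],"fingers": 1},
    {"delta_pos": [0,-0.6,0],"dr": [0,0,0],"fingers": 1},
    {"delta_pos": [0,-0.7,0],"dr": [0,0,0],"fingers": 1},
    {"delta_pos": [0,-0.75,0],"dr": [0,0,0],"fingers": 1}
  ]
}}

```text
time: 5.5
tool_pos: [0.5078, -0.1203, 0.0447]
tool_rot: [3.141, -0.0, -0.089]
contact_force: [-1.2, -2.2, 2.3]
opening: 0.0006
grip_force: 1.5
```

Emit:
{"api": "step_arm", "payload": {
  "increments": [
    {"delta_pos": [0,-0.03,0],"dr": [0,0,0],"fingers": 1},
    {"delta_pos": [0,-0.06,0],"dr": [0,0,0],"fingers": 1},
    {"delta_pos": [0,-0.09,0],"dr": [0,0,0],"fingers": 1},
    {"delta_pos": [0,-0.12,0],"dr": [0,0,0],"fingers": 1},
    {"delta_pos": [0,-0.12,0],"dr": [0,0,0],"fingers": 1}
  ]
}}

```text
time: 6.12
tool_pos: [0.5079, -0.1192, 0.0447]
tool_rot: [3.142, -0.0, -0.089]
contact_force: [-1.0, -0.5, 1.5]
opening: 0.0006
grip_force: 1.5
```

```bash
python3 o.py
```

```text
[ 0.50794175 -0.11916553  0.0447217 ] [-1.02428807 -0.52083254  1.53030819] [-0.    -0.    -0.001  0.001  0.002  0.   ]
wrist
orange 171 [223. 224.] [ 0.5209 -0.1046  0.05  ] [[0.5237, -0.0999], [0.5227, -0.111], [0.5173, -0.1104], [0.5183, -0.0992]]
blue 1496 [315.9  55. ] [ 0.6027 -0.1586  0.05  ] [[0.6156, -0.1529], [0.6146, -0.165], [0.5891, -0.1646], [0.5903, -0.1519]]
green 256 [225.6 193.8] [ 0.5382 -0.108   0.05  ] [[0.5435, -0.104], [0.5426, -0.1131], [0.5331, -0.1121], [0.534, -0.1028]]
side
orange 274 [232.6 208.5] [ 0.4457 -0.1455  0.05  ] [[0.4497, -0.048], [0.4666, -0.0509], [0.4456, -0.2203], [0.4308, -0.2178]]
orange 412 [313.6 205.9] [ 0.6605 -0.1718  0.05  ] [[0.6271, -0.0783], [0.7002, -0.0908], [0.6499, -0.2549], [0.5859, -0.2441]]
blue 50 [292.  206.8] [ 0.6026 -0.1656  0.05  ] [[0.5877, -0.1716], [0.5921, -0.1527], [0.6186, -0.1572], [0.6137, -0.176]]
green 8 [304.2 209.8] [ 0.6319 -0.182   0.05  ]
```

The camera puts the lock at about 26 mm, but no stop force has shown yet. I'm pushing on in small steps.

Emit:
{"api": "step_arm", "payload": {
  "increments": [
    {"delta_pos": [0,-0.05,0],"dr": [0,0,0],"fingers": 1},
    {"delta_pos": [0,-0.1,0],"dr": [0,0,0],"fingers": 1},
    {"delta_pos": [0,-0.15,0],"dr": [0,0,0],"fingers": 1},
    {"delta_pos": [0,-0.15,0],"dr": [0,0,0],"fingers": 1},
    {"delta_pos": [0,-0.15,0],"dr": [0,0,0],"fingers": 1}
  ]
}}

```text
time: 6.85
tool_pos: [0.5081, -0.1186, 0.0448]
tool_rot: [3.14, -0.0, -0.089]
contact_force: [-0.7, -6.5, 1.7]
opening: 0.0007
grip_force: 3.1
```

The stop is felt at 6.5 N. Now I back off, lift and shift to the rear slot.

Emit:
{"api": "step_arm", "payload": {
  "increments": [
    {"delta_pos": [0,0.4,0],"dr": [0,0,0],"fingers": 1},
    {"delta_pos": [0,0.4,-2],"dr": [0,0,0],"fingers": 1},
    {"delta_pos": [3,0.3,-3.5],"dr": [0,0,0],"fingers": 1},
    {"delta_pos": [7,0.3,-3.5],"dr": [0,0,0],"fingers": 1},
    {"delta_pos": [9.8,0.27,-3.5],"dr": [0,0,0],"fingers": 1}
  ]
}}

```text
time: 7.48
tool_pos: [0.6067, -0.1287, 0.0796]
tool_rot: [-3.141, -0.0, -0.089]
contact_force: [0.2, 0.0, -0.7]
opening: 0.0004
grip_force: 0.0
```

Emit:
{"api": "step_arm", "payload": {
  "increments": [
    {"delta_pos": [0,0,0],"dr": [0,0,0],"fingers": 1},
    {"delta_pos": [0,0,1],"dr": [0,0,0],"fingers": 1},
    {"delta_pos": [0,0,2],"dr": [0,0,0],"fingers": 1},
    {"delta_pos": [0,0,2],"dr": [0,0,0],"fingers": 1},
    {"delta_pos": [0,0,2],"dr": [0,0,0],"fingers": 1}
  ]
}}

```text
time: 8.1
tool_pos: [0.6052, -0.1292, 0.0598]
tool_rot: [3.142, 0.0, -0.09]
contact_force: [0.8, 0.1, 1.4]
opening: 0.0002
grip_force: 0.0
```

```bash
python3 o.py; python3 - <<'E'
from h import *
im=viewer.read_camera("wrist");cv2.imwrite("pics/w5.png",cv2.resize(im[100:300,130:400],(800,600))[:,:,::-1])
E
```

```text
[ 0.6052309  -0.12917596  0.05976928] [0.78770973 0.07077095 1.44599672] [ 0.002 -0.006 -0.011 -0.002  0.002  0.002]
wrist
orange 639 [290.7  81.7] [ 0.6903 -0.1581  0.05  ] [[0.6928, -0.1338], [0.6938, -0.1786], [0.6878, -0.1793], [0.6867, -0.134]]
orange 6978 [248.2 114.3] [ 0.6755 -0.1339  0.05  ] [[0.6699, -0.0497], [0.7001, -0.0571], [0.6875, -0.179], [0.6566, -0.178]]
blue 430 [299.3 219.2] [ 0.6112 -0.1593  0.05  ] [[0.6183, -0.1534], [0.6172, -0.166], [0.6042, -0.1656], [0.6053, -0.1527]]
side
orange 274 [232.6 208.5] [ 0.4457 -0.1455  0.05  ] [[0.4497, -0.048], [0.4666, -0.0509], [0.4456, -0.2203], [0.4308, -0.2178]]
orange 311 [314.8 210.8] [ 0.6582 -0.1906  0.05  ] [[0.6289, -0.0831], [0.6989, -0.0951], [0.6499, -0.2549], [0.5884, -0.2445]]
orange 42 [254.2 197.1] [ 0.5095 -0.1107  0.05  ] [[0.4995, -0.1001], [0.5214, -0.1038], [0.5186, -0.12], [0.497, -0.1163]]
blue 51 [291.9 206.8] [ 0.6024 -0.1654  0.05  ] [[0.5877, -0.1716], [0.5921, -0.1527], [0.6186, -0.1572], [0.6137, -0.176]]
green 5 [264.8 195.6] [ 0.5395 -0.1094  0.05  ] 
green 8 [304.2 209.8] [ 0.6319 -0.182   0.05  ]
```

View pics/w5.png

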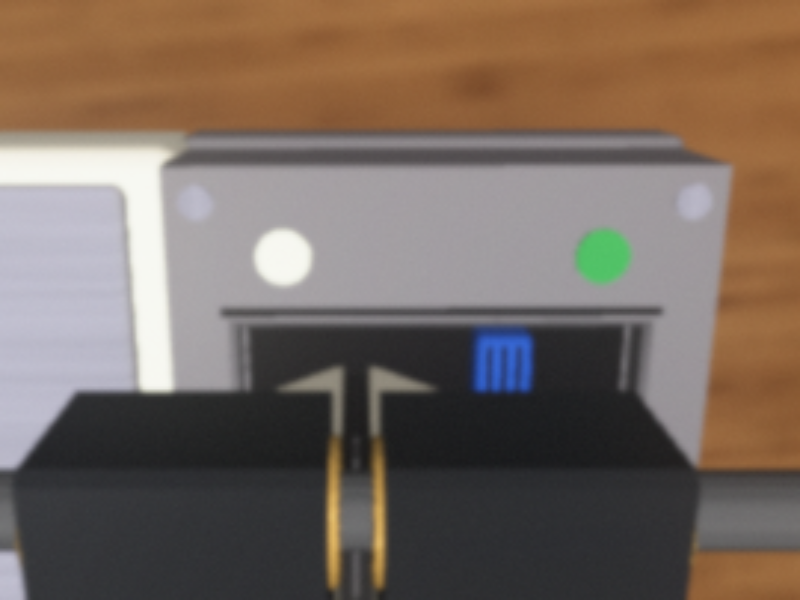

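The fingertips (x≈357) sit mid-gap between the slot's left end (240) and the blue block (475). The orange lock stayed at its stop. I'm descending.

Emit:
{"api": "step_arm", "payload": {
  "increments": [
    {"delta_pos": [0,0,0.5],"dr": [0,0,0],"fingers": 1},
    {"delta_pos": [0,0,0.9],"dr": [0,0,0],"fingers": 1},
    {"delta_pos": [0,0,1.2],"dr": [0,0,0],"fingers": 1},
    {"delta_pos": [0,0,1.5],"dr": [0,0,0],"fingers": 1},
    {"delta_pos": [0,0,1.5],"dr": [0,0,0],"fingers": 1}
  ]
}}

```text
time: 8.88
tool_pos: [0.6053, -0.1291, 0.0444]
tool_rot: [-3.142, 0.0, -0.089]
contact_force: [-0.2, -0.2, 0.0]
opening: 0.0004
grip_force: 0.0
```

Emit:
{"api": "step_arm", "payload": {
  "increments": [
    {"delta_pos": [0,0.5,0],"dr": [0,0,0],"fingers": 1},
    {"delta_pos": [0,1.0,0],"dr": [0,0,0],"fingers": 1},
    {"delta_pos": [0,1.5,0],"dr": [0,0,0],"fingers": 1},
    {"delta_pos": [0,2.0,0],"dr": [0,0,0],"fingers": 1},
    {"delta_pos": [0,2.5,0],"dr": [0,0,0],"fingers": 1}
  ]
}}

```text
time: 9.5
tool_pos: [0.6032, -0.1541, 0.0448]
tool_rot: [-3.141, -0.0, -0.09]
contact_force: [0.1, 1.6, 0.5]
opening: 0.0003
grip_force: 1.1
```

```bash
python3 o.py
```

```text
[ 0.6032425  -0.15408992  0.04479537] [0.09992807 1.60441244 0.47467562] [-0.063  0.01  -0.019 -0.001  0.011 -0.062]
wrist
orange 13488 [227.3 109.2] [ 0.6771 -0.1487  0.05  ] [[0.7042, -0.0903], [0.6944, -0.1997], [0.6542, -0.1991], [0.6648, -0.0811]]
blue 218 [276.6 222.9] [ 0.6141 -0.1693  0.05  ] [[0.6176, -0.1631], [0.6166, -0.1747], [0.61, -0.1743], [0.6111, -0.1626]]
green 256 [295.4 191.8] [ 0.6312 -0.1806  0.05  ] [[0.6365, -0.1764], [0.6357, -0.1854], [0.6261, -0.1851], [0.627, -0.1758]]
side
orange 274 [232.6 208.5] [ 0.4457 -0.1455  0.05  ] [[0.4497, -0.048], [0.4666, -0.0509], [0.4456, -0.2203], [0.4308, -0.2178]]
orange 277 [314.8 210.4] [ 0.6587 -0.189   0.05  ] [[0.6271, -0.0783], [0.7002, -0.0908], [0.6499, -0.2549], [0.5859, -0.2441]]
orange 43 [254.2 197.1] [ 0.5095 -0.1105  0.05  ] [[0.4995, -0.1001], [0.5214, -0.1038], [0.5186, -0.12], [0.497, -0.1163]]
green 5 [264.8 195.6] [ 0.5395 -0.1094  0.05  ]
```

The blue switch is at about 14 mm, with about 11.5 mm to go.

Emit:
{"api": "step_arm", "payload": {
  "increments": [
    {"delta_pos": [0,0.3,0],"dr": [0,0,0],"fingers": 1},
    {"delta_pos": [0,0.6,0],"dr": [0,0,0],"fingers": 1},
    {"delta_pos": [0,0.85,0],"dr": [0,0,0],"fingers": 1},
    {"delta_pos": [0,1.05,0],"dr": [0,0,0],"fingers": 1},
    {"delta_pos": [0,1.05,0],"dr": [0,0,0],"fingers": 1}
  ]
}}

```text
time: 10.22
tool_pos: [0.6023, -0.1648, 0.0447]
tool_rot: [3.141, -0.0, -0.09]
contact_force: [0.3, 0.6, 0.8]
opening: 0.0003
grip_force: 0.7
```

Emit:
{"api": "step_arm", "payload": {
  "increments": [
    {"delta_pos": [0,0.05,0],"dr": [0,0,0],"fingers": 1},
    {"delta_pos": [0,0.1,0],"dr": [0,0,0],"fingers": 1},
    {"delta_pos": [0,0.15,0],"dr": [0,0,0],"fingers": 1},
    {"delta_pos": [0,0.2,0],"dr": [0,0,0],"fingers": 1},
    {"delta_pos": [0,0.2,0],"dr": [0,0,0],"fingers": 1}
  ]
}}

```text
time: 10.85
tool_pos: [0.6022, -0.166, 0.0447]
tool_rot: [-3.141, -0.0, -0.089]
contact_force: [0.3, 5.0, 1.4]
opening: 0.0006
grip_force: 2.4
```

```bash
python3 o.py | grep -v "orange [1-9]...* "
```

```text
[ 0.60215236 -0.1659795   0.044734  ] [0.31898839 4.95079298 1.35652696] [-0.001 -0.     0.    -0.002 -0.     0.002]
wrist
blue 207 [276.  222.9] [ 0.6131 -0.1809  0.05  ] [[0.6166, -0.175], [0.6156, -0.186], [0.609, -0.1856], [0.61, -0.1745]]
green 260 [272.9 191.8] [ 0.6312 -0.1804  0.05  ] [[0.632, -0.1737], [0.638, -0.1806], [0.6305, -0.1869], [0.6243, -0.18]]
side
green 5 [264.8 195.6] [ 0.5395 -0.1094  0.05  ]
```

The blue switch is at its stop: 26 mm by camera, with the force up to 5 N. I'm backing off and lifting clear.

Emit:
{"api": "step_arm", "payload": {
  "increments": [
    {"delta_pos": [0,-0.5,0],"dr": [0,0,0],"fingers": 1},
    {"delta_pos": [0,-0.5,-2],"dr": [0,0,0],"fingers": 1},
    {"delta_pos": [-2,-0.5,-6],"dr": [0,0,0],"fingers": 1},
    {"delta_pos": [-5,-0.5,-11],"dr": [0,0,0],"fingers": 1},
    {"delta_pos": [-6,-0.5,-15],"dr": [0,0,0],"fingers": 1}
  ]
}}

```text
time: 11.58
tool_pos: [0.5413, -0.1565, 0.1964]
tool_rot: [3.14, 0.0, -0.09]
contact_force: [0.1, -0.2, 0.9]
opening: 0.0008
grip_force: 0.0
```

Emit:
{"api": "step_arm", "payload": {
  "increments": [
    {"delta_pos": [0,0,0],"dr": [0,0,0],"fingers": 1},
    {"delta_pos": [0,0,0],"dr": [0,0,0],"fingers": 1},
    {"delta_pos": [0,0,0],"dr": [0,0,0],"fingers": 1},
    {"delta_pos": [0,0,0],"dr": [0,0,0],"fingers": 1},
    {"delta_pos": [0,0,0],"dr": [0,0,0],"fingers": 1}
  ]
}}

```text
time: 12.2
tool_pos: [0.5427, -0.1561, 0.194]
tool_rot: [-3.141, 0.001, -0.089]
contact_force: [-0.6, -0.7, -0.1]
opening: 0.0005
grip_force: 0.0
```

```bash
python3 - <<'E'
from h import *
s=robot.observe();p=viewer.camera_params("wrist");im=viewer.read_camera("wrist");print(s["tool_pos"])
blobs(im,(150,60,300,228),p,amin=20)
cv2.imwrite("pics/w6.png",im[:,:,::-1])
E
```

```text
[ 0.54265446 -0.15606373  0.19398575]
orange 574 [273.   65.4] [ 0.6537 -0.1875  0.05  ] [[0.6618, -0.15], [0.6562, -0.2124], [0.6375, -0.2115], [0.6432, -0.148]]
orange 57 [296.9  95.6] [ 0.6243 -0.2089  0.05  ] [[0.6306, -0.2064], [0.6302, -0.2112], [0.619, -0.2107], [0.6195, -0.2058]]
orange 36 [296.9 171.6] [ 0.5484 -0.2055  0.05  ] 
orange 287 [295.  211.3] [ 0.5045 -0.2015  0.05  ] [[0.528, -0.1972], [0.5271, -0.2068], [0.4856, -0.205], [0.4865, -0.195]]
orange 255 [206.1 214.1] [ 0.5099 -0.1043  0.05  ] [[0.523, -0.0992], [0.5227, -0.1114], [0.4967, -0.1095], [0.497, -0.097]]
blue 302 [268.4 122.3] [ 0.6014 -0.1793  0.05  ] [[0.6137, -0.1748], [0.6127, -0.1857], [0.5884, -0.1841], [0.5894, -0.1729]]
green 72 [267.1  91.3] [ 0.6308 -0.1802  0.05  ] [[0.6351, -0.1765], [0.6344, -0.1842], [0.6262, -0.1836], [0.6269, -0.1758]]
green 49 [206.2 189.2] [ 0.538  -0.1081  0.05  ] [[0.5417, -0.1052], [0.5411, -0.1126], [0.5334, -0.1116], [0.534, -0.1041]]
```

View pics/w6.png

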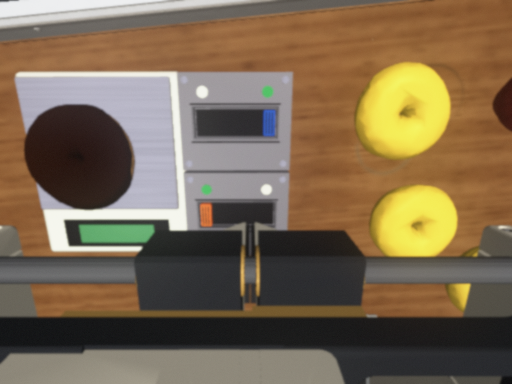

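The orange lock (206,214) and the blue switch (268,122) are both at their green-dot ends, each about 25.5 mm by camera. The doughnut is still on the pan and the robot is clear.

```bash
python3 -c "
from cell import robot
print(robot.hand_in())"
```

```text
the job is handed in; nothing more can be done
None
```

The job is handed in: I slid the orange pan lock to its stop first, then the blue power switch to its stop (both about 25.5 mm of 26 mm by camera, highest reported force about 6.5 N), with the doughnut still on the pan; the hand-in returned no verdict.

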